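Ready the cardboard-strip length counter

TASK

Get the strip length counter ready for the next batch: swing its orange support arm out from the stowed position until it clicks into its end seat and stays out by itself, stopping there without forcing it, and turn the counter's black reset knob back to its zero stop. Do not disturb the glue bottle, the yellow pot or the brush.

Things in the scene. Friction and masses are not known exactly. Their poses are not given: they have to be found in the camera images.
- machine: Strip length counter, fixed. Base plate 200 x 230 x 12 mm; blue housing 120 (x) x 110 (y) mm, top at 70 mm, centred 5 mm to -x and -y of the origin (on the table). Support arm's vertical hinge axis at x -60, y +100 mm in this frame; stowed, the arm lies along +x, 39 mm clear of the housing's +y face (a 12 mm rubber bumper at x +45 mm bridges the gap).
- brace: Orange swing-out support arm: bar 22 mm wide, underside 53 mm and top 71 mm above the table, with a black round end 28 mm across (50 to 76 mm high), 189 mm from hinge axis to end. Origin on the hinge axis at table height, x along the arm to its free end, z up. Push it beyond 120 mm from the hinge; a detent track (steel arc, 75 mm from the hinge) lies beneath its inner half.
- brace_hinge (a point): A point on the arm's vertical hinge axis, 62 mm above the table.
- brace_tip (a point): The centre of the arm's black end, 175 mm from the hinge axis, 62 mm above the table.
- brace_swing (a joint): Swing (rad): 0 stowed, grows counter-clockwise from above. A spring pulls it back (2 N at 150 mm). The end seat is at an adjustable red catch on the arc, anywhere from 0.95 to 1.65, not reported: feel for it. Over the last 0.25 rad a sprung roller resists (about 7 N at 150 mm), then it drops into the seat against a firm stop. Only seated does it stay when let go. Over 40 N forces it.
- counter (a joint): Turn of the black reset knob on the housing's top (rad): 0 at the zero stop (pointer at the red mark, towards the machine's -x), growing clockwise seen from above; it starts at 0.6 to 1.3 and stays where it is left. Turn it counter-clockwise to reset.
- counter_grip (a point): On the knob's vertical axis at the height to grip, 107 mm above the table. The knob has a bar grip 14 mm thick, 42 mm long, 32 mm high (top 114 mm above the table); its x axis runs along the bar, and the white pointer line is at the -x end. A 44 mm disc lies under the bar.
- glue: White glue bottle with a red cap, 60 mm in diameter, 100 mm high, loose on the table; leave it alone. Origin at the centre of its underside.
- pot: Yellow open pot, 72 mm in diameter, 75 mm high, loose on the table; leave it alone. Origin at the centre of its underside.
- brush: Glue brush with a wooden handle, 190 mm long, lying on the table along its x axis; leave it alone. Origin at the centre of its underside.

How it is judged:
By the outcome, as a careful person would: the job done as asked, in the order asked, and still so for the second after the job is handed in, with the robot touching nothing.
It also fails if it takes over 70 s, if anything falls off the work surface, if the arm or the gripper's body presses on something with over 40 N, if the wrist force passes 120 N, or if a joint passes its speed limit or range.

ROBOT

A 6-joint arm with a two-finger parallel gripper is mounted at the origin on the work surface. World frame = base frame: x ahead of the robot, y to its left, z up, the work surface at z = 0. Lengths are in mm, angles in rad, forces in N, time in s.
With the tool pointing down it reaches from about 350 to 775 mm from the base axis. Payload 7.3 kg.
Tool frame: the origin (TCP) lies midway between the tips of the shut fingers; the grasp point (between the pads) lies bot.tcp_to_grasp behind it (bot.tcp_to_grasp is the distance from the TCP to the grasp point, in mm); z points along the fingers, y is the direction in which the jaws open and shut (so a half turn about z gives the same grasp; the last joint's range is limited). The gripper opens to 92 mm and grips with 3 to 60 N. Pads are 19 mm wide; open, the fingers measure 130 mm over their backs; the gripper's body (75 mm by 190 mm) begins 47 mm behind the grasp point.
Start: joints at [1.025, 0.342, 1.524, -0, 1.275, -0.146], TCP at [204.336, 483.624, 226.741] pointing down, gripper open.
Joint ranges: [-2.53, 2.53], [-0.77, 2.02], [0.04, 2.7], [-1, 4.14], [0.28, 2.66], [-3.11, 3.11]. Speed limits (rad/s): [2.57, 2.57, 3.14, 3.14, 3.14, 3.14].

INTERFACE

Orientations are given as [roll, pitch, yaw] about the fixed x, y, z axes, in that order (R = Rz(yaw) Ry(pitch) Rx(roll)).
In Python, from plant import bot gives the robot as it stands.
- The arm moves only by the shell command python3 -m inch 'ROWS'. ROWS is JSON, one flat list of numbers, 7 for each row, row after row: the shift along the world's x, y, z in cm, then the turn, a rotation vector about the world's x, y, z in degrees, then the gripper command: -1 is shut, 1 is fully open, values between are in proportion. In form: [tx, ty, tz, ax, ay, az, fingers, tx, ty, tz, ax, ay, az, fingers, ...]. A call has exactly 5 rows; each row is the pose to reach, as a shift and turn from the pose measured when the call began; what a row does not reach only later rows make up. A row lasts 1/10 s, in which the tool goes at most 50 mm and 8.59 degrees, less where a joint would pass 70% of its speed; a pose out of reach is approached as far as the arm can. A call with a gripper value outside its range is refused whole. The fingers move at their own pace and stop on an object; the grip force is fixed at half the most. Time passes only in rows, so rows that repeat a pose let the fingers close, or fill a call up. It gives the time, the measured TCP pose, the force and the opening at its end, in the units of the state.
- bot.get_obs(): the state, without advancing time (a new reading comes with each control period).
- bot.capture(name): name is "scene" or "top" or "wrist"; returns the picture (384x512x3 uint8, red, green, blue); there is no depth.
- bot.calibration(name): a dict with "fx", "fy", "cx", "cy" (pixels), "k1" (the pictures are not rectified: a ray, as slopes to the right and down, at radius r is drawn at 1 + k1 r^2 times it, then the intrinsics apply), "cam_to_world" (4x4, takes a point from camera to world coordinates). Camera axes: x right, y down, z forward; pixel columns grow to the right and rows downward; lengths in mm; the calibration is good to about 2 mm. A picture is of the moment at which its call begins: read the wrist's pose just before it. calibration takes no time and is no camera call; for the wrist camera it gives the pose at the moment of the call.
- bot.close_job(): hands the job in, once; it reports no verdict.
The state is a dict: "time": time; "joint_positions": joint angles; "dq": joint speeds; "tau": joint torques, N m; "tool_pos": TCP position; "tcp_rot": TCP orientation; "contact_force": force on the tool from outside, world axes, zero at the start; "moment": the same for the moment, N m; "grip_width": finger opening in mm.
Only numpy, scipy, OpenCV 4.12 (cv2) and the standard library are available. Lean on these libraries where they do the work, as an engineer would, in place of code of your own. Each camera call takes 0.05 s, during which the arm holds its last target.

## Working session

There is one attempt and no reset: what is moved stays moved. The work goes in short steps, Python scripts to look and compute and a shell command to move; the robot and the scene stay as the last step left them, time stands still between calls to the robot, and variables do not carry over. Pictures are saved under pics/ and viewed, and the job is handed in when it is done.

```bash
mkdir -p pics; ls
python3 - <<'E'
from plant import bot
import cv2
print(bot.get_obs(), bot.tcp_to_grasp)
for n in ("scene","top","wrist"):
    c=bot.calibration(n); print(n,c)
    cv2.imwrite(f"pics/{n}0.png",cv2.cvtColor(bot.capture(n),cv2.COLOR_RGB2BGR))
E
```

```text
pics
{'time': 0.0, 'joint_positions': array([ 1.02499197e+00,  3.42747760e-01,  1.52501961e+00, -1.67999349e-05,
        1.27540201e+00, -1.45996203e-01]), 'dq': array([ 6.86211111e-04,  7.93803803e-04, -4.37107519e-04,  7.03603076e-04,
        9.94667649e-04,  2.48258245e-05]), 'tau': array([ 1.49581316e-03, -4.31244171e+01, -2.44233906e+01,  7.19831348e-02,
        5.55872067e-02, -8.16597230e-05]), 'tool_pos': array([204.11889035, 483.24902979, 226.03106954]), 'tcp_rot': array([-3.14003037e+00, -2.13484826e-04,  2.74178924e+00]), 'contact_force': array([ 0.18160189,  0.12038285, -0.46972305]), 'moment': array([-0.00274969,  0.02005801, -0.02955387]), 'grip_width': 91.89748057965461} 18.8
scene {'fx': 405.7026441120626, 'fy': 405.7026441120626, 'cx': 259.3051586391717, 'cy': 193.31398613850888, 'k1': 0.029880112987797833, 'cam_to_world': array([[-5.56434558e-01,  4.61930569e-01, -6.90652395e-01,
         1.24838628e+03],
       [ 8.30803713e-01,  3.21393162e-01, -4.54391490e-01,
         4.37491758e+02],
       [ 1.20736380e-02, -8.26635702e-01, -5.62607894e-01,
         6.42238725
[... 382 characters left out ...]
e-04,
         1.11919081e+01],
       [-1.72756075e-03, -2.30751358e-01, -9.73011216e-01,
         1.16322736e+03],
       [ 0.00000000e+00,  0.00000000e+00,  0.00000000e+00,
         1.00000000e+00]])}
wrist {'fx': 307.90730163712414, 'fy': 307.90730163712414, 'cx': 253.39242867182958, 'cy': 198.04912400971358, 'k1': 0.006442456447745621, 'cam_to_world': array([[ 3.89670650e-01,  8.91089708e-01,  2.32628281e-01,
         1.41615207e+02],
       [ 9.20953467e-01, -3.76698787e-01, -9.97132636e-02,
         5.08521404e+02],
       [-1.22267187e-03,  2.53095154e-01, -9.67440617e-01,
         3.84772760e+02],
       [ 0.00000000e+00,  0.00000000e+00,  0.00000000e+00,
         1.00000000e+00]])}
```

View pics/scene0.png

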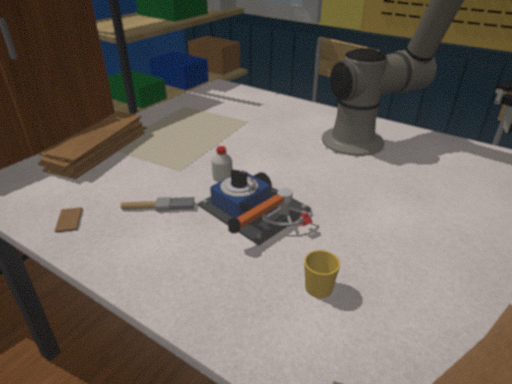

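View pics/top0.png

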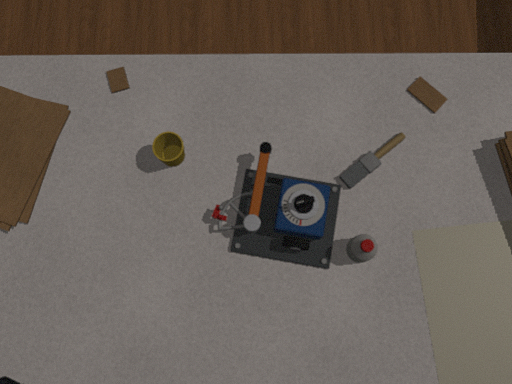

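View pics/wrist0.png

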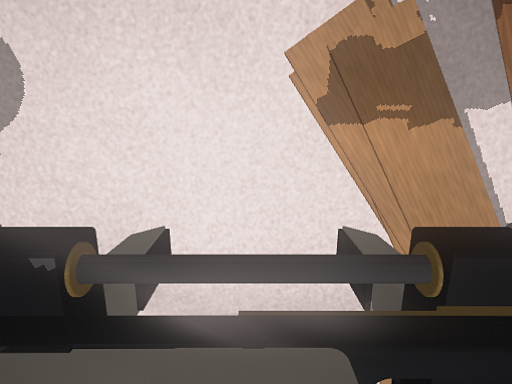

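```bash
cat > h.py <<'E'
from plant import bot
import numpy as np, cv2
def ray(n,px,c=None):
    c=c or bot.calibration(n)
    K=np.array([[c['fx'],0,c['cx']],[0,c['fy'],c['cy']],[0,0,1]])
    p=cv2.undistortPoints(np.array([[px]],float),K,np.array([c['k1'],0,0,0.]))[0,0]
    M=c['cam_to_world']; return M[:3,3], M[:3,:3]@np.array([p[0],p[1],1])
def onz(n,px,z,c=None):
    o,d=ray(n,px,c); return o+d*(z-o[2])/d[2]
def proj(n,P,c=None):
    c=c or bot.calibration(n)
    K=np.array([[c['fx'],0,c['cx']],[0,c['fy'],c['cy']],[0,0,1]])
    M=np.linalg.inv(c['cam_to_world'])
    P=np.atleast_2d(P).astype(float)
    return cv2.projectPoints(P,cv2.Rodrigues(M[:3,:3])[0],M[:3,3],K,np.array([c['k1'],0,0,0.]))[0][:,0]
def save(n,name,img=None,crop=None,s=1):
    if img is None: img=bot.capture(n)
    if crop: img=img[crop[1]:crop[3],crop[0]:crop[2]]
    cv2.imwrite(f"pics/{name}.png",cv2.cvtColor(cv2.resize(img,None,fx=s,fy=s,interpolation=cv2.INTER_CUBIC),cv2.COLOR_RGB2BGR))
E
python3 - <<'E'
import cv2
im=cv2.imread('pics/top0.png'); cv2.imwrite('pics/topz.png',cv2.resize(im[130:280,140:390],None,fx=3.2,fy=3.2,interpolation=cv2.INTER_CUBIC))
im=cv2.imread('pics/scene0.png'); cv2.imwrite('pics/scenez.png',cv2.resize(im[140:260,180:345],None,fx=4,fy=4,interpolation=cv2.INTER_CUBIC))
E
```

```text
(no output)
```

View pics/topz.png

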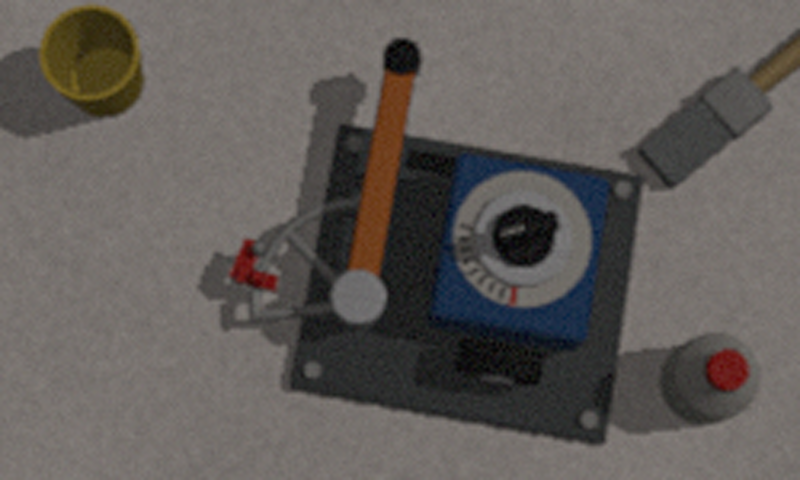

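View pics/scenez.png

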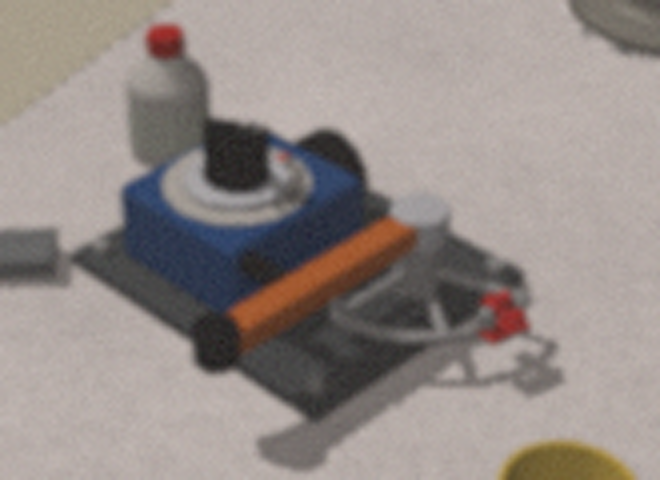

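Run:
```python
from h import *
Z=lambda x,y:(140+(x+.5)/3.2-.5,130+(y+.5)/3.2-.5)
im=cv2.cvtColor(cv2.imread('pics/top0.png'),cv2.COLOR_BGR2RGB)
def f(n,p,z): 
    r=onz('top',Z(*p),z); print(n,r.round(1)); return r
t=f('tip',(402,56),74); h=f('hinge',(359,297),80)
print('arm ang',np.arctan2(*(t-h)[:2][::-1]),np.linalg.norm((t-h)[:2]))
hs=cv2.cvtColor(im,cv2.COLOR_RGB2HSV)
m=cv2.inRange(hs,(3,120,60),(16,255,255)); m[:, :230]=0;m[:,290:]=0;m[225:]=0;m[:140]=0
ys,xs=np.nonzero(m); P=np.array([onz('top',(x,y),71)[:2] for x,y in zip(xs,ys)])
c=P.mean(0);u,s,v=np.linalg.svd(P-c); print('bar centroid',c,len(P),'dir',np.arctan2(*(v[0]*np.sign(v[0][0]))[::-1]))
f('catch upper',(247,262),50);f('catch b',(263,280),50)
f('knob disc',(525,235),85);f('knob top',(525,233),114);f('dial c',(522,238),72);f('pointer in',(522,228),114); f('pointer out',(502,234),114)
f('bar dark right',(553,216),105);f('redmark',(514,296),72)
f('pot top',(90,54),75);f('glue cap',(728,370),100)
for q in((457,157),(608,180),(580,348),(432,322)):f('housing',q,70)
for q in((342,127),(641,177),(603,441),(289,388)):f('plate',q,12)
```

```text
tip [673.5  -7.3  74. ]
hinge [500.1  23.7  80. ]
arm ang -0.17683529800445144 176.18277273738423
bar centroid [588.24257776   8.11309896] 614 dir -0.18034207773089614
catch upper [529.9 102.9  50. ]
catch b [517.   91.5  50. ]
knob disc [541.5 -90.3  85. ]
knob top [537.4 -87.6 114. ]
dial c [541.9 -89.4  72. ]
pointer in [540.8 -85.7 114. ]
pointer out [536.8 -72.3 114. ]
bar dark right [ 550.7 -107.7  105. ]
redmark [501.4 -82.8  72. ]
pot top [676.  214.6  75. ]
glue cap [ 447. -221.  100.]
housing [600.4 -45.4  70. ]
housing [ 583.2 -150.9   70. ]
housing [ 465.6 -127.2   70. ]
housing [484.  -26.3  70. ]
plate [637.7  36.7  12. ]
plate [ 598.4 -184.    12. ]
plate [ 406.2 -148.6   12. ]
plate [444.9  74.8  12. ]
```

```bash
python3 -m inch '[3,-3.5,0,0,0,-5,-1, 6,-7,0,0,0,-11,-1, 9,-10.5,0,0,0,-17,-1, 12,-14,0,0,0,-23,-1, 15,-17.5,0,0,0,-28,-1]'
python3 -m inch '[3,-3.5,0,0,0,-6,-1, 6,-7,0,0,0,-12,-1, 9,-10.5,0,0,0,-18,-1, 12,-14,0,0,0,-24,-1, 15,-17.5,0,0,0,-30,-1]'
```

```text
time: 0.65
tool_pos: [354.9, 306.8, 226.1]
tcp_rot: [-3.14, -0.0, 2.249]
contact_force: [0.6, 1.1, -0.6]
grip_width: 56.4
time: 1.15
tool_pos: [505.8, 130.1, 226.0]
tcp_rot: [-3.14, -0.0, 1.721]
contact_force: [0.9, 0.9, -0.1]
grip_width: 16.3
```

```bash
python3 -m inch '[3,-3.5,0,0,0,-4,-1, 6,-7,0,0,0,-8,-1, 9,-10.5,-2,0,0,-12,-1, 12,-14,-4,0,0,-16,-1, 14.1,-16.5,-6,0,0,-18.8,-1]'
python3 - <<'E'
from h import *
o=bot.get_obs();print(o['tool_pos'],o['tcp_rot'],o['joint_positions'])
save('wrist','w1'); save('top','t1',crop=(140,130,390,280),s=3.2)
E
```

```text
time: 1.65
tool_pos: [648.1, -37.5, 164.7]
tcp_rot: [-3.14, 0.0, 1.389]
contact_force: [-0.4, 0.1, -0.6]
grip_width: 0.4
[648.0649205  -37.49852195 164.69575948] [-3.14021212e+00  8.60651420e-07  1.38901763e+00] [-1.75767497e-01  6.20129237e-01  1.23771566e+00  7.75212914e-06
  1.28512827e+00  6.00900730e-03]
```

View pics/w1.png

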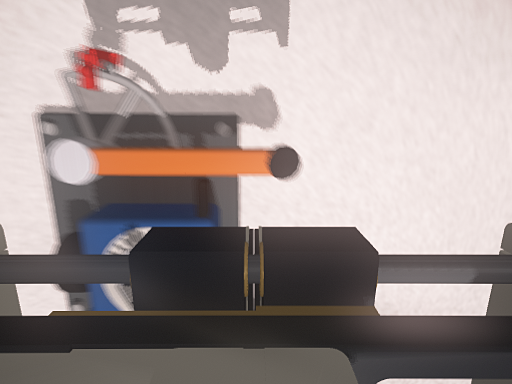

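View pics/t1.png

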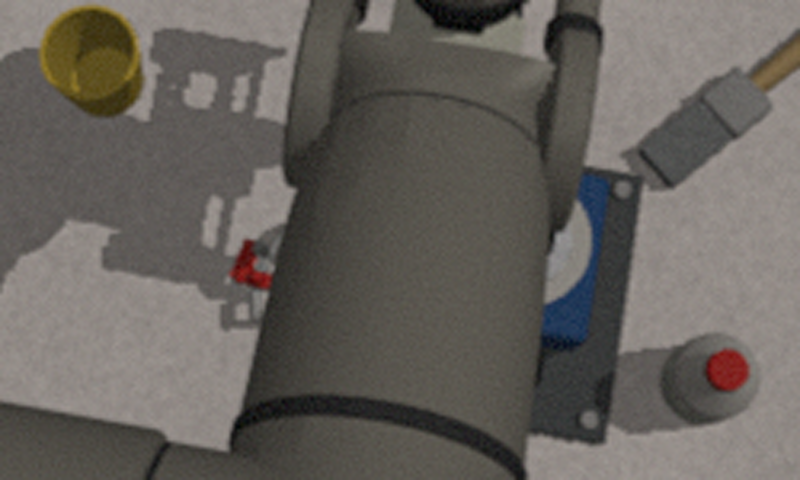

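```bash
python3 -m inch '[0,0,-3,0,0,0,-1, 0,0.2,-6,0,0,0,-1, 0,0.2,-9,0,0,0,-1, 0,0.2,-10.8,0,0,0,-1, 0,0.2,-10.8,0,0,0,-1]'
python3 - <<'E'
from h import *
o=bot.get_obs();print(o['tool_pos'],o['tcp_rot'],o['joint_positions'])
c=bot.calibration('wrist'); save('wrist','w2')
for n,P in (('tip',(673,-7,76)),('hinge',(500.3,23.9,80))): print(n,proj('wrist',P,c))
save('scene','s2',crop=(180,120,345,240),s=4)
E
```

```text
time: 2.25
tool_pos: [644.5, -35.5, 50.4]
tcp_rot: [-3.128, 0.001, 1.389]
contact_force: [0.1, 0.1, -0.1]
grip_width: 0.5
[644.4837034  -35.53407513  50.40810608] [-3.12786590e+00  5.90588013e-04  1.38892260e+00] [-1.73486899e-01  7.35443714e-01  1.35808359e+00 -5.44405562e-04
  1.06179664e+00  8.65943882e-03]
tip [[303.85731965 194.92850321]]
hinge [[-97.15238643 197.8672358 ]]
```

View pics/w2.png

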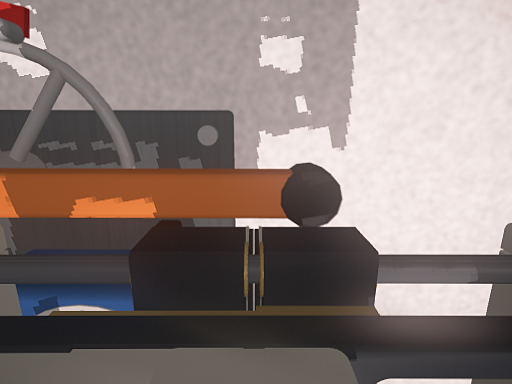

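View pics/s2.png

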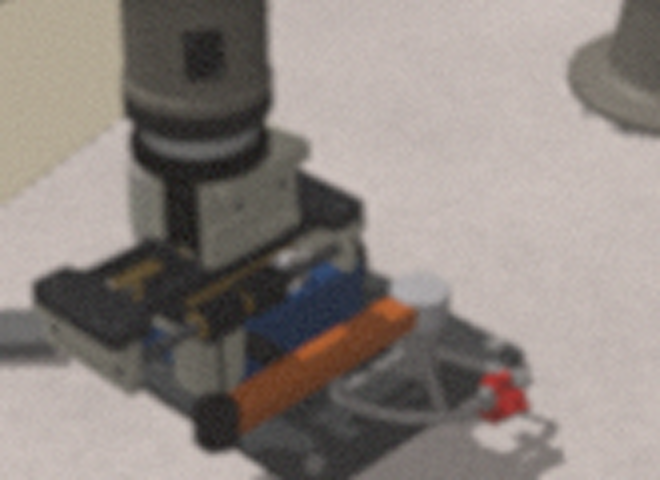

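```bash
cat > arc.py <<'E'
from h import *
import sys
H=np.array([500.3,23.9])
def main():
    o=bot.get_obs(); v=o['tool_pos'][:2]-H
    r=np.hypot(*v); ang=np.arctan2(v[1],v[0]); yaw=o['tcp_rot'][2]-np.pi/2
    print('t',round(o['time'],2),'z',o['tool_pos'][2].round(1),'r',r.round(1),'tool yaw theta',round(yaw+.178,3),'F',o['contact_force'].round(1),'s offset',round(r*np.sin(ang-yaw),1))
    er=v/r; et=np.array([-er[1],er[0]]); print('Ft',round(float(o['contact_force'][:2]@et),1),'Fr',round(float(o['contact_force'][:2]@er),1))
    for d in map(float,sys.argv[1:]):
        a=d; R=np.array([[np.cos(a),-np.sin(a)],[np.sin(a),np.cos(a)]])
        sh=(R@v-v)/10; print(d,sh.round(2),np.degrees(d).round(2))
main()
E
python3 arc.py 0.03 .06 .09 .12 .15
```

```text
t 2.35 z 53.8 r 158.4 tool yaw theta -0.004 F [-0.2  0.4 -0. ] s offset -32.5
Ft 0.3 Fr -0.3
0.03 [0.17 0.44] 1.72
0.06 [0.33 0.89] 3.44
0.09 [0.48 1.34] 5.16
0.12 [0.61 1.8 ] 6.88
0.15 [0.73 2.26] 8.59
```

```bash
python3 -m inch '[0.1,0.4,0,0,0,0,-1, 0.1,0.7,0,0,0,0,-1, 0.2,0.9,0,0,0,0,-1, 0.2,1.1,0,0,0,0,-1, 0.2,1.2,0,0,0,0,-1]'; python3 arc.py .05 .1 .15 .2 .25
```

```text
time: 2.85
tool_pos: [649.1, -24.1, 54.3]
tcp_rot: [-3.135, 0.001, 1.389]
contact_force: [-0.5, -1.9, 0.5]
grip_width: 0.6
t 2.85 z 54.3 r 156.4 tool yaw theta -0.004 F [-0.5 -1.9  0.5] s offset -20.3
Ft -2.0 Fr 0.1
0.05 [0.22 0.75] 2.86
0.1 [0.41 1.51] 5.73
0.15 [0.55 2.28] 8.59
0.2 [0.66 3.05] 11.46
0.25 [0.73 3.83] 14.32
```

Contact made (2 N). Now sweep.

```bash
python3 -m inch '[0.22,0.75,0,0,0,2.9,-1, 0.41,1.51,0,0,0,5.7,-1, 0.55,2.28,0,0,0,8.6,-1, 0.66,3.05,0,0,0,11.5,-1, 0.73,3.83,0,0,0,14.3,-1]'; python3 arc.py .05 .1 .15 .2 .25
```

```text
time: 3.35
tool_pos: [656.4, 14.0, 54.3]
tcp_rot: [-3.135, 0.001, 1.64]
contact_force: [-0.7, -2.0, 0.5]
grip_width: 0.2
t 3.35 z 54.3 r 156.4 tool yaw theta 0.247 F [-0.7 -2.   0.5] s offset -20.7
Ft -2.1 Fr -0.6
0.05 [0.03 0.78] 2.86
0.1 [0.02 1.56] 5.73
0.15 [-0.03  2.34] 8.59
0.2 [-0.11  3.12] 11.46
0.25 [-0.24  3.89] 14.32
```

```bash
python3 -m inch '[0.03,0.78,0,0,0,2.9,-1, 0.02,1.56,0,0,0,5.7,-1, -0.03,2.34,0,0,0,8.6,-1, -0.11,3.12,0,0,0,11.5,-1, -0.24,3.89,0,0,0,14.3,-1]'; python3 arc.py .04 .08 .12 .16 .2
```

```text
time: 3.85
tool_pos: [653.9, 52.6, 54.3]
tcp_rot: [-3.134, 0.002, 1.891]
contact_force: [-0.4, -2.6, -0.1]
grip_width: 0.5
t 3.85 z 54.3 r 156.3 tool yaw theta 0.499 F [-0.4 -2.6 -0.1] s offset -21.2
Ft -2.5 Fr -0.8
0.04 [-0.13  0.61] 2.29
0.08 [-0.28  1.22] 4.58
0.12 [-0.45  1.82] 6.88
0.16 [-0.65  2.41] 9.17
0.2 [-0.88  2.99] 11.46
```

```bash
python3 -m inch '[-0.13,0.61,0,0,0,2.3,-1, -0.28,1.22,0,0,0,4.6,-1, -0.45,1.82,0,0,0,6.9,-1, -0.65,2.41,0,0,0,9.2,-1, -0.88,2.99,0,0,0,11.5,-1]'; python3 arc.py .03 .06 .09 .12 .15
```

```text
time: 4.35
tool_pos: [645.0, 82.2, 54.3]
tcp_rot: [-3.134, 0.002, 2.094]
contact_force: [0.1, -3.3, 0.3]
grip_width: 0.6
t 4.35 z 54.3 r 156.0 tool yaw theta 0.701 F [ 0.1 -3.3  0.3] s offset -21.8
Ft -3.1 Fr -1.2
0.03 [-0.18  0.43] 1.72
0.06 [-0.38  0.86] 3.44
0.09 [-0.58  1.28] 5.16
0.12 [-0.8   1.69] 6.88
0.15 [-1.03  2.1 ] 8.59
```

```bash
python3 -m inch '[-0.18,0.43,0,0,0,1.7,-1, -0.38,0.86,0,0,0,3.4,-1, -0.58,1.28,0,0,0,5.2,-1, -0.8,1.69,0,0,0,6.9,-1, -1.03,2.1,0,0,0,8.6,-1]'; python3 arc.py .03 .06 .09 .12 .15
```

```text
time: 4.85
tool_pos: [634.3, 103.2, 54.2]
tcp_rot: [-3.133, 0.002, 2.246]
contact_force: [-1.9, -3.7, 1.2]
grip_width: 0.7
t 4.85 z 54.2 r 155.8 tool yaw theta 0.853 F [-1.9 -3.7  1.2] s offset -21.8
Ft -2.2 Fr -3.5
0.03 [-0.24  0.4 ] 1.72
0.06 [-0.5   0.79] 3.44
0.09 [-0.77  1.17] 5.16
0.12 [-1.05  1.55] 6.88
0.15 [-1.34  1.91] 8.59
```

```bash
python3 -m inch '[-0.44,0.28,0,0,0,1.7,-1, -0.9,0.55,0,0,0,3.4,-1, -1.37,0.81,0,0,0,5.2,-1, -1.85,1.07,0,0,0,6.9,-1, -2.34,1.31,0,0,0,8.6,-1]'; python3 arc.py .03 .06 .09 .12 .15
```

```text
time: 5.35
tool_pos: [611.0, 116.8, 54.5]
tcp_rot: [-3.134, 0.003, 2.399]
contact_force: [4.2, 0.4, -0.2]
grip_width: 0.4
t 5.35 z 54.5 r 144.5 tool yaw theta 1.006 F [ 4.2  0.4 -0.2] s offset -18.7
Ft -2.4 Fr 3.5
0.03 [-0.28  0.33] 1.72
0.06 [-0.58  0.65] 3.44
0.09 [-0.88  0.96] 5.16
0.12 [-1.19  1.26] 6.88
0.15 [-1.51  1.55] 8.59
```

```bash
python3 -m inch '[-0.28,0.33,0,0,0,1.7,-1, -0.58,0.65,0,0,0,3.4,-1, -0.88,0.96,0,0,0,5.2,-1, -1.19,1.26,0,0,0,6.9,-1, -1.51,1.55,0,0,0,8.6,-1]'; python3 arc.py .03 .06 .09 .12 .15
```

```text
time: 5.85
tool_pos: [596.2, 131.3, 54.5]
tcp_rot: [-3.133, 0.005, 2.551]
contact_force: [4.0, -5.0, 0.5]
grip_width: 0.6
t 5.85 z 54.5 r 144.0 tool yaw theta 1.159 F [ 4.  -5.   0.5] s offset -19.9
Ft -6.3 Fr -1.1
0.03 [-0.33  0.28] 1.72
0.06 [-0.66  0.56] 3.44
0.09 [-1.    0.82] 5.16
0.12 [-1.36  1.07] 6.88
0.15 [-1.71  1.31] 8.59
```

```bash
python3 -m inch '[-0.22,0.19,0,0,0,1.1,-1, -0.44,0.37,0,0,0,2.3,-1, -0.66,0.56,0,0,0,3.4,-1, -0.89,0.73,0,0,0,4.6,-1, -1.12,0.9,0,0,0,5.7,-1]'; python3 arc.py .02 .04 .06 .08 .1
```

```text
time: 6.35
tool_pos: [583.9, 140.8, 54.2]
tcp_rot: [-3.133, 0.003, 2.653]
contact_force: [-0.2, -0.7, -0.3]
grip_width: 0.6
t 6.35 z 54.2 r 143.7 tool yaw theta 1.26 F [-0.2 -0.7 -0.3] s offset -18.9
Ft -0.3 Fr -0.7
0.02 [-0.24  0.16] 1.15
0.04 [-0.47  0.32] 2.29
0.06 [-0.72  0.48] 3.44
0.08 [-0.96  0.63] 4.58
0.1 [-1.21  0.78] 5.73
```

Run:
```python
from h import *
print(bot.get_obs()['contact_force']);save('wrist','w3'); save('scene','s3',crop=(180,120,345,240),s=4)
```

```text
[-0.18215088 -0.70872768 -0.26013123]
```

View pics/w3.png

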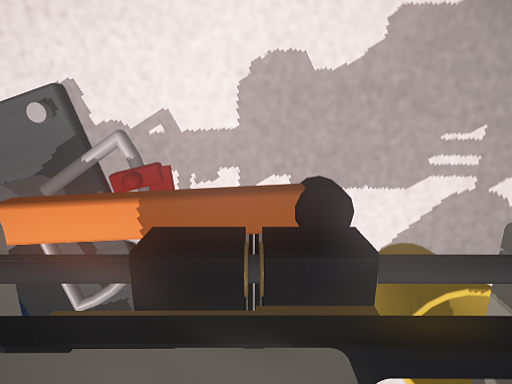

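View pics/s3.png

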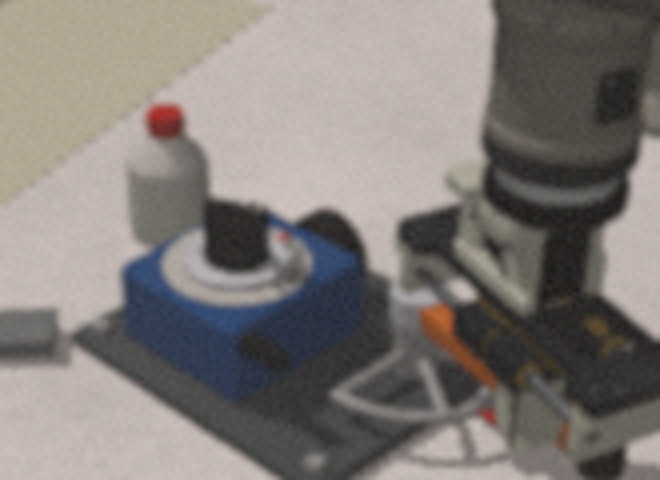

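```bash
python3 -m inch '[0.4,-0.2,0,0,0,0,-1, 0.9,-0.4,0,0,0,0,-1, 1.3,-0.6,0,0,0,0,-1, 1.8,-0.9,0,0,0,0,-1, 1.8,-0.9,0,0,0,0,-1]'
python3 - <<'E'
from h import *
print(bot.get_obs()['contact_force']);save('wrist','w4')
E
```

```text
time: 6.95
tool_pos: [602.7, 131.3, 54.1]
tcp_rot: [-3.133, 0.003, 2.651]
contact_force: [-0.2, 0.2, -0.5]
grip_width: 0.1
[-0.19382519  0.23669375 -0.4778468 ]
```

View pics/w4.png

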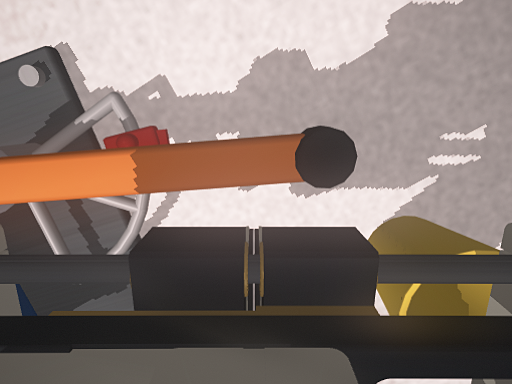

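```bash
python3 -m inch '[0,0,4,0,0,0,-1, 0,0,8,0,0,0,-1, -0.5,-3,12,0,0,-5,-1, -1,-7,13.5,0,0,-13,0, -1.5,-11,13.5,0,0,-21,1]'
python3 -m inch '[-0.7,-4,0,0,0,-6,1, -1.4,-8,0,0,0,-13,1, -2.1,-12,0,0,0,-20,1, -2.8,-16,0,0,0,-25,1, -3,-18,0,0,0,-27,1]'
python3 -m inch '[0,0,0,0,0,0,1,0,0,0,0,0,0,1,0,0,0,0,0,0,1,0,0,0,0,0,0,1,0,0,0,0,0,0,1]'
python3 - <<'E'
from h import *
o=bot.get_obs();print(o['tool_pos'],o['tcp_rot'],o['grip_width'],np.abs(o['dq']).max())
c=bot.calibration('wrist');np.save('c5.npy',c,allow_pickle=True);save('wrist','w5');save('top','t5',crop=(140,130,390,280),s=3.2)
E
```

```text
time: 7.5
tool_pos: [588.3, 20.8, 192.5]
tcp_rot: [-3.137, 0.007, 2.281]
contact_force: [0.1, -1.4, -0.6]
grip_width: 12.0
time: 8.0
tool_pos: [557.3, -162.2, 192.5]
tcp_rot: [-3.137, 0.008, 1.804]
contact_force: [0.1, -0.1, 0.8]
grip_width: 51.7
time: 8.5
tool_pos: [557.5, -161.1, 192.6]
tcp_rot: [-3.137, 0.008, 1.806]
contact_force: [0.2, 0.7, 0.0]
grip_width: 90.1
[ 557.49638367 -161.11863208  192.59141465] [-3.13685744  0.00773104  1.80589748] 90.10087289564439 0.00628578469106596
```

View pics/w5.png

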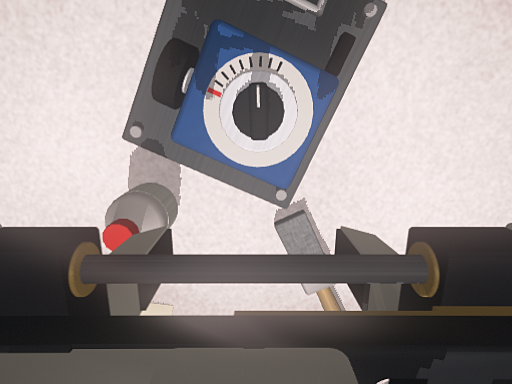

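View pics/t5.png

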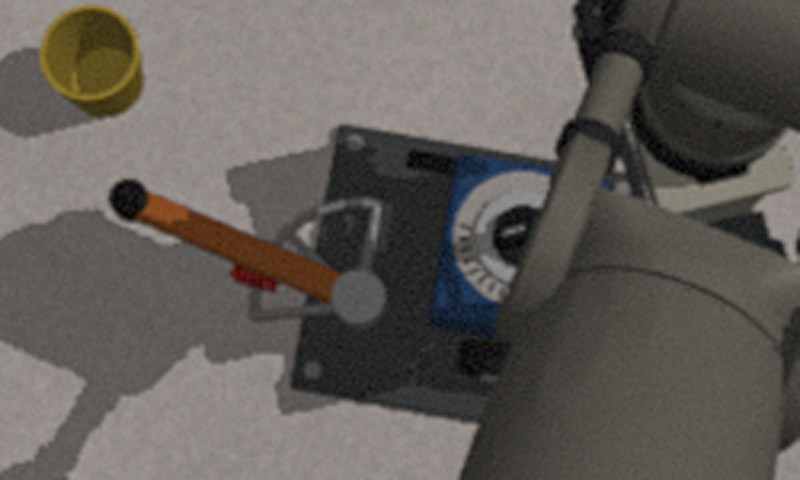

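Run:
```python
from h import *
im=cv2.imread('pics/w5.png'); cv2.imwrite('pics/w5z.png',cv2.resize(im[40:175,190:325],None,fx=4.4,fy=4.4,interpolation=cv2.INTER_CUBIC))
```

```text
(no output)
```

View pics/w5z.png

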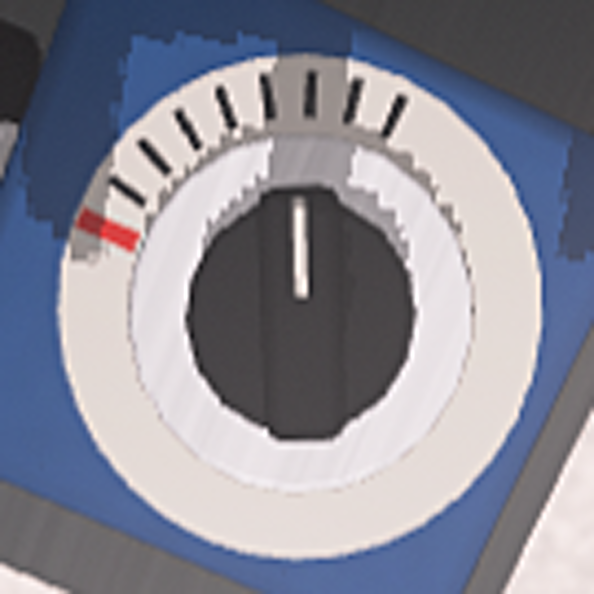

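Run:
```python
from h import *
c=np.load('c5.npy',allow_pickle=True).item()
Z=lambda x,y:(190+(x+.5)/4.4-.5,40+(y+.5)/4.4-.5)
f=lambda x,y,z:onz('wrist',Z(x,y),z,c)[:2]
d=f(300,306,72.5);print('dial',d)
print('collar',f(302,312,80), 'black disc',f(301,314,84))
p=f(298.5,198,114);q=f(302,298,114);print('pointer',p,q); v=p-q;print('ang',np.arctan2(v[1],v[0]))
r=f(108,231,72.5)-d; print('red ang',np.arctan2(r[1],r[0]))
# top-of-bar ends: bottom end (300,440) 
e=f(300,439,114);print('bar far end',e,'mid',(p+e)/2)
# arm angle from top t5
Y=lambda x,y:(140+(x+.5)/3.2-.5,130+(y+.5)/3.2-.5)
t=onz('top',Y(129,199),74);h=onz('top',Y(358,297),80);w=(t-h)[:2];print('arm',np.arctan2(w[1],w[0])+.178,t)
```

```text
dial [543.34500192 -89.89138729]
collar [543.94482158 -91.01820295] black disc [543.8186502  -91.47634129]
pointer [538.8869254  -74.16348305] [543.17326754 -89.34298534]
ang 1.8460078473899215
red ang 3.017973503476342
bar far end [ 548.3375253  -112.02119161] mid [543.61222535 -93.09233733]
arm 1.3322202250227084 [570.61439462 183.74876764  74.        ]
```

```bash
python3 -m inch '[-0.7,3.5,0,0,0,1,1, -1.4,7.1,0,0,0,2.3,1, -1.4,7.1,-3,0,0,2.3,1, -1.4,7.1,-6,0,0,2.3,1, -1.4,7.1,-6,0,0,2.3,1]'
python3 -m inch '[0,0,-1.5,0,0,0,1, 0,0,-3,0,0,0,1, 0,0,-4,0,0,0,1, 0,0,-4.3,0,0,0,1, 0,0,-4.3,0,0,0,1]'; python3 -c "
from h import *
save('wrist','w6')"
```

```text
time: 9.1
tool_pos: [541.1, -89.2, 129.3]
tcp_rot: [-3.131, 0.004, 1.847]
contact_force: [0.0, 0.1, 0.2]
grip_width: 92.0
time: 9.6
tool_pos: [541.4, -89.3, 86.7]
tcp_rot: [-3.131, 0.004, 1.846]
contact_force: [-0.0, 0.1, 0.7]
grip_width: 91.9
```

View pics/w6.png

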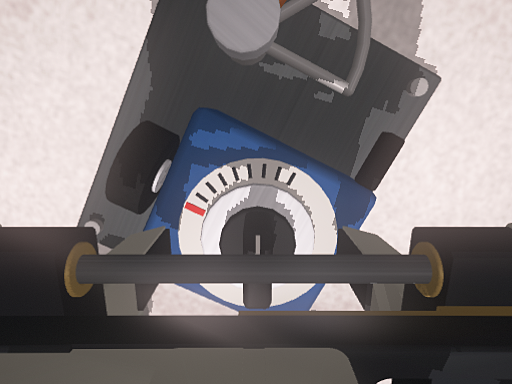

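```bash
python3 -m inch '[0.2,-0.1,0.15,0,0,0,0, 0.2,-0.1,0.15,0,0,0,0, 0.2,-0.1,0.15,0,0,0,-0.3, 0.2,-0.1,0.15,0,0,0,-0.6, 0.2,-0.1,0.15,0,0,0,-0.8]'
python3 -m inch '[0,0,0,0,0,0,-1,0,0,0,0,0,0,-1,0,0,0,0,0,0,-1,0,0,0,0,0,0,-1,0,0,0,0,0,0,-1]'; python3 -c "
from h import *
o=bot.get_obs();print(o['moment'],o['tool_pos'])"
```

```text
time: 10.15
tool_pos: [543.5, -90.3, 88.6]
tcp_rot: [-3.131, 0.004, 1.847]
contact_force: [0.3, 0.3, -0.1]
grip_width: 56.4
time: 10.65
tool_pos: [543.5, -90.4, 88.6]
tcp_rot: [-3.131, 0.004, 1.846]
contact_force: [-0.5, -0.2, -0.3]
grip_width: 16.3
[-0.11048965  0.02366644 -0.0133226 ] [543.52493788 -90.3518942   88.56653528]
```

```bash
python3 -m inch '[0,0,0,0,0,0,-1,0,0,0,0,0,0,-1,0,0,0,0,0,0,-1,0,0,0,0,0,5,-1,0,0,0,0,0,10,-1]'; python3 -c "
from h import *
o=bot.get_obs();print(o['moment'],o['tool_pos'])"
```

```text
time: 11.15
tool_pos: [543.7, -90.3, 88.6]
tcp_rot: [-3.132, 0.004, 2.024]
contact_force: [1.1, -0.3, -0.4]
grip_width: 13.6
[ 0.10668835 -0.29013561 -0.06932804] [543.67160718 -90.34196259  88.60430271]
```

```bash
python3 -m inch '[0,0,0,0,0,7,-1,0,0,0,0,0,14,-1,0,0,0,0,0,21,-1,0,0,0,0,0,28,-1,0,0,0,0,0,35,-1]'; python3 -c "
from h import *
o=bot.get_obs();print(o['moment'],o['tool_pos'])"
python3 -m inch '[0,0,0,0,0,2,-1,0,0,0,0,0,4,-1,0,0,0,0,0,6,-1,0,0,0,0,0,8,-1,0,0,0,0,0,10,-1]'; python3 -c "
from h import *
o=bot.get_obs();print(o['moment'],o['tool_pos'])"
```

```text
time: 11.65
tool_pos: [543.4, -90.5, 88.6]
tcp_rot: [-3.131, 0.004, 2.64]
contact_force: [0.1, -1.3, 0.3]
grip_width: 14.1
[-0.03967508 -0.08803572 -0.00199544] [543.43876586 -90.54055698  88.57072365]
time: 12.15
tool_pos: [543.4, -90.6, 88.6]
tcp_rot: [-3.131, 0.004, 2.816]
contact_force: [0.5, -0.9, -0.8]
grip_width: 13.5
[ 0.08462399 -0.15818605 -0.07541454] [543.38050312 -90.6361502   88.5716314 ]
```

```bash
python3 -m inch '[0,0,0,0,0,1,-1,0,0,0,0,0,2,-1,0,0,0,0,0,4,-1,0,0,0,0,0,5,-1,0,0,0,0,0,6,-1]'; python3 -c "
from h import *
o=bot.get_obs();print(o['moment'],o['tcp_rot'])"
python3 -m inch '[0,0,0,0,0,0.5,-1,0,0,0,0,0,1,-1,0,0,0,0,0,1.5,-1,0,0,0,0,0,2,-1,0,0,0,0,0,2,-1]'; python3 -c "
from h import *
o=bot.get_obs();print(o['moment'],o['tcp_rot'])"
```

```text
time: 12.65
tool_pos: [543.4, -90.7, 88.6]
tcp_rot: [-3.131, 0.004, 2.921]
contact_force: [-0.4, 0.1, -0.9]
grip_width: 13.7
[ 0.16897514 -0.16354163 -0.02125559] [-3.13113847  0.0039332   2.92124109]
time: 13.15
tool_pos: [543.4, -90.7, 88.6]
tcp_rot: [-3.131, 0.004, 2.957]
contact_force: [0.4, -1.3, -0.5]
grip_width: 13.8
[ 0.14621354 -0.10942233 -0.04716284] [-3.13108167  0.00394526  2.9565473 ]
```

```bash
for i in 1 2; do python3 -m inch '[0,0,0,0,0,0.5,-1,0,0,0,0,0,1,-1,0,0,0,0,0,1.5,-1,0,0,0,0,0,1.5,-1,0,0,0,0,0,1.5,-1]'|sed -n 3p; python3 -c "
from h import *
o=bot.get_obs();print(o['moment'],o['tcp_rot'])"; done
```

```text
tcp_rot: [-3.131, 0.004, 2.982]
[ 0.0728351  -0.15141633 -0.45661143] [-3.13118233  0.00399175  2.98219429]
tcp_rot: [-3.131, 0.004, 3.008]
[ 0.00739605 -0.20041321 -0.7406235 ] [-3.13125464  0.0040181   3.00812045]
```

```bash
python3 -m inch '[0,0,0,0,0,0,0,0,0,0,0,0,0,0,0,0,0,0,0,0,0,0,0,0,0,0,0,0,0,0,0,0,0,0,0]'
python3 -m inch '[0,0,2,0,0,0,0.3,0,0,5,0,0,0,0.3,0,0,9,0,0,0,0.3,1,-2,12,0,0,0,0.3,2,-4,13,0,0,0,0.3]'
python3 -m inch '[3.5,-1.5,0,0,0,-8,0.3,6,-3,0,0,0,-16,0.3,7,-4,0,0,0,-24,0.3,7,-4,0,0,0,-32,0.3,7,-4,0,0,0,-38,0.3]'
python3 - <<'E'
from h import *
o=bot.get_obs();print(o['tool_pos'],o['tcp_rot'],np.abs(o['dq']).max())
c=bot.calibration('wrist');np.save('c7.npy',c,allow_pickle=True);save('wrist','w7');save('top','t7',crop=(140,130,390,280),s=3.2)
E
```

```text
time: 14.65
tool_pos: [543.4, -90.7, 88.6]
tcp_rot: [-3.131, 0.004, 3.008]
contact_force: [0.0, -0.2, -0.1]
grip_width: 44.9
time: 15.15
tool_pos: [564.9, -131.2, 222.8]
tcp_rot: [-3.13, 0.01, 3.01]
contact_force: [0.8, 0.9, -0.1]
grip_width: 59.6
time: 15.65
tool_pos: [635.0, -171.6, 222.1]
tcp_rot: [-3.129, 0.009, 2.341]
contact_force: [-0.7, -1.4, 0.3]
grip_width: 59.6
[ 635.04970266 -171.56168029  222.07169309] [-3.12919924  0.00943334  2.34113938] 1.0165340176116673
```

View pics/w7.png

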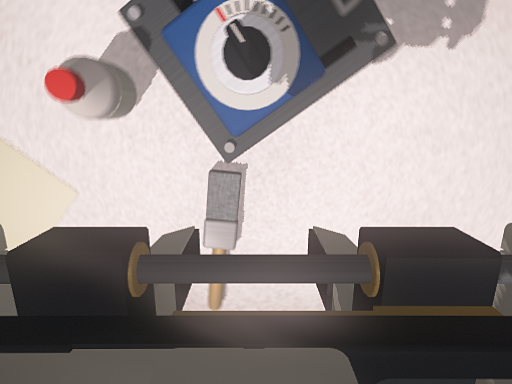

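View pics/t7.png

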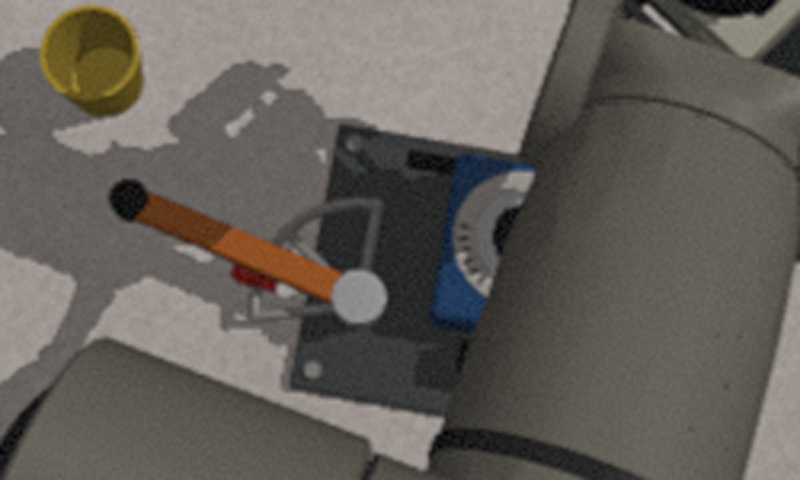

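```bash
python3 -m inch '[0,-2,0,0,0,0,0.3,0,-2,0,0,0,0,0.3,0,-2,0,0,0,0,0.3,0,-2,0,0,0,0,0.3,0,-2,0,0,0,0,0.3]'
python3 - <<'E'
from h import *
c=bot.calibration('wrist');np.save('c8.npy',c,allow_pickle=True);im=bot.capture('wrist')
p=proj('wrist',(543.2,-90.3,90),c)[0];print(p)
x,y=max(0,int(p[0])-60),max(0,int(p[1])-60);print(x,y);save('wrist','w8',im,crop=(x,y,x+130,y+130),s=4.4)
E
```

```text
time: 16.25
tool_pos: [634.9, -191.0, 222.5]
tcp_rot: [-3.129, 0.01, 2.347]
contact_force: [-0.1, -0.3, 0.2]
grip_width: 59.6
[262.37026144  31.72925599]
202 0
```

View pics/w8.png

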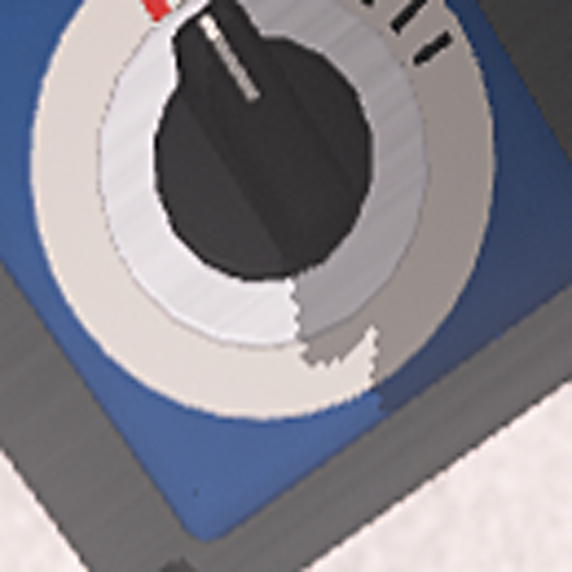

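Run:
```python
from h import *
c=np.load('c8.npy',allow_pickle=True).item()
Z=lambda x,y:(202+(x+.5)/4.4-.5,(y+.5)/4.4-.5)
f=lambda x,y,z:onz('wrist',Z(x,y),z,c)[:2]
v=f(206,20,114)-f(253,98,114);print('pointer',np.arctan2(v[1],v[0]))
# red radial edges direction
v=f(148,0,72.5)-f(162,19,72.5);print('red edge',np.arctan2(v[1],v[0]))
for d in((543.3,-90),(543.8,-91)):
  r=f(155,10,72.5)-np.array(d);print('red',np.arctan2(r[1],r[0]))
# housing edge: bottom corner (205,540) to (572,290)
v=f(8,270,70)-f(190,525,70);print('housing edge',np.arctan2(v[1],v[0])); v=f(572,290,70)-f(225,530,70);print(np.arctan2(v[1],v[0]))
o=bot.get_obs();print(np.abs(o['dq']).max(),o['contact_force'])
```

```text
pointer 2.9419184738481325
red edge 3.0339763354749043
red 3.033439034705702
red 3.0076311360333725
housing edge 2.9770139079141953
1.3650227492618312
0.0018006881916080844 [-0.32950597  0.83455386 -0.21907247]
```

```bash
python3 -m inch '[1.5,-1.5,0,0,0,0,0.3,2.5,-2.5,0,0,0,0,0.3,2.5,-2.5,0,0,0,0,0.3,2.5,-2.5,0,0,0,0,0.3,2.5,-2.5,0,0,0,0,0.3]'
python3 - <<'E'
from h import *
c=bot.calibration('wrist');np.save('c9.npy',c,allow_pickle=True);im=bot.capture('wrist')
cv2.imwrite('pics/w9f.png',im[:,:,::-1])
p=proj('wrist',(543.2,-90.3,80),c)[0]
x,y=max(0,int(p[0])-70),max(0,int(p[1])-70);print(p,x,y);save('wrist','w9',im,crop=(x,y,x+140,y+140),s=4)
E
```

```text
time: 16.8
tool_pos: [659.5, -215.3, 222.6]
tcp_rot: [-3.129, 0.009, 2.347]
contact_force: [-0.4, -0.1, -0.7]
grip_width: 60.0
[261.85535857 -10.16370968] 191 0
```

View pics/w9.png

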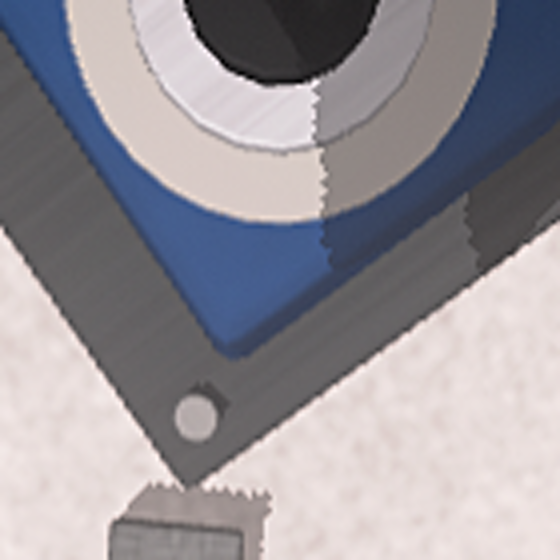

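```bash
python3 -m inch '[-2.5,2.5,0,0,0,0,0.3,-5,5,0,0,0,0,0.3,-6.5,6.5,0,0,0,0,0.3,-6.5,6.5,0,0,0,0,0.3,-6.5,6.5,0,0,0,0,0.3]'
python3 -m inch '[0,0,0,0,0,0,0.3,0,0,0,0,0,0,0.3,0,0,0,0,0,0,0.3,0,0,0,0,0,0,0.3,0,0,0,0,0,0,0.3]'|head -1
python3 - <<'E'
from h import *
c=bot.calibration('wrist');np.save('c9.npy',c,allow_pickle=True);im=bot.capture('wrist')
cv2.imwrite('pics/w10f.png',im[:,:,::-1])
p=proj('wrist',(543.2,-90.3,80),c)[0]
x,y=max(0,int(p[0])-70),max(0,int(p[1])-70);print(p,x,y);save('wrist','w10',im,crop=(x,y,x+140,y+140),s=4)
E
```

```text
time: 17.35
tool_pos: [594.8, -150.1, 223.6]
tcp_rot: [-3.13, 0.011, 2.348]
contact_force: [0.5, -0.6, -0.8]
grip_width: 59.8
time: 17.85
[261.84890525 102.39423188] 191 32
```

View pics/w10.png

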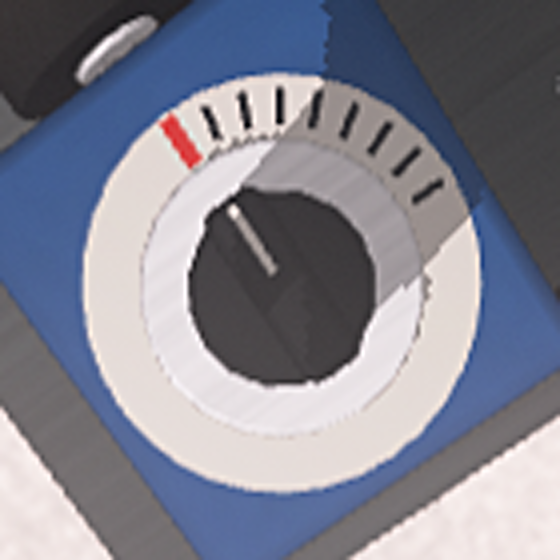

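Run:
```python
from h import *
c=np.load('c9.npy',allow_pickle=True).item()
Z=lambda x,y:(191+(x+.5)/4-.5,32+(y+.5)/4-.5)
f=lambda x,y,z:onz('wrist',Z(x,y),z,c)[:2]
A=lambda v:round(float(np.arctan2(v[1],v[0])),3)
d=f(282.5,283,72.5);print('dial',d)
for z in (70.5,72.5):
  d=f(282.5,283,z);print('red pos',A(f(181,142,z)-d),'red edge dirs',A(f(162,122,z)-f(186,167,z)),A(f(178,115,z)-f(200,158,z)))
print('pointer',A(f(232,207,114)-f(274,272,114)), f(232,207,114),f(274,272,114))
print('bar edge',A(f(270,302,114)-f(308,382,114)))
# mask fit of pointer & dial
im=cv2.imread('pics/w10f.png');hs=cv2.cvtColor(im,cv2.COLOR_BGR2HSV)
def lin(m,z):
  ys,xs=np.nonzero(m);P=np.array([onz('wrist',(x,y),z,c)[:2] for x,y in zip(xs,ys)]);q=P.mean(0);u,s,v=np.linalg.svd(P-q);return q,A(v[0]),len(P),s
m=cv2.inRange(hs,(0,120,100),(8,255,255))|cv2.inRange(hs,(172,120,100),(180,255,255));k=np.zeros_like(m);k[58:78,228:245]=1;m*=k
print('red',lin(m,72.5))
g=cv2.cvtColor(im,cv2.COLOR_BGR2GRAY);m=((g>105)*1).astype(np.uint8);k=np.zeros_like(m);k[84:101,246:262]=1;print('ptr',lin(m*k,114))
# blue housing
m=cv2.inRange(hs,(100,110,40),(125,255,255));cs=max(cv2.findContours(m,0,2)[0],key=cv2.contourArea)
print(cv2.approxPolyDP(cs,6,True)[:,0].tolist())
```

```text
dial [542.67647472 -90.42923401]
red pos 2.998 red edge dirs 2.856 2.841
red pos 2.998 red edge dirs 2.856 2.841
pointer 2.947 [525.50502731 -88.54095874] [540.51245464 -91.50609475]
bar edge 2.81
red (array([503.51705479, -84.70429097]), -0.188, 58, array([25.27347407,  8.74821281]))
ptr (array([532.85258073, -90.16011563]), -0.181, 48, array([30.46270425,  4.00455396]))
[[269, 11], [179, 82], [230, 155], [252, 172], [333, 120]]
```

View pics/w10f.png

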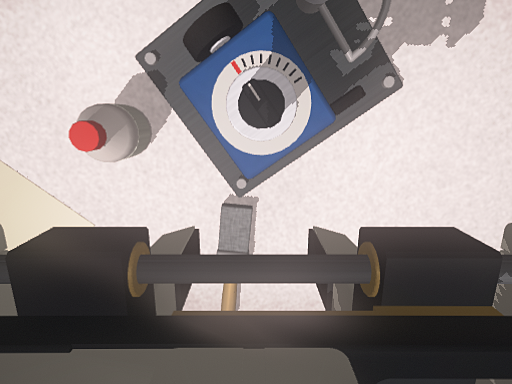

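Run:
```python
from h import *
save('top','t11')
```

```text
(no output)
```

View pics/t11.png

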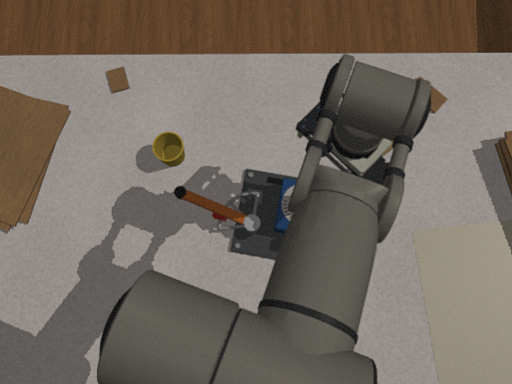

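The arm is still out: its tip is at (180,192), unchanged since it clicked in. The pot at (169,150) hasn't moved either.

```bash
python3 -c "
from plant import bot
print(bot.close_job())"
```

```text
the job is handed in; nothing more can be done
None
```

The support arm is out and seated, and the reset knob is back at its zero stop. I handed the job in at about 18 s of the 70 s allowed.

- **Support arm:** I pushed it with the shut fingers 145–155 mm from the hinge. It resisted with about 6 N at most in the readings I took, then dropped into its seat. After I backed the gripper away it stayed out at about 1.33 rad, and the later top views show it unmoved. I did not push further against the stop.
- **Reset knob:** I gripped the bar and turned it counter-clockwise about 1.1 rad until I felt the stop (0.74 N·m), then let go. In the last wrist picture the pointer line and the red mark are parallel within about 0.01 rad.
- **A check that disagreed:** the red mark's bearing from the fitted dial centre came out about 0.04–0.06 rad beyond the pointer. I put that down to a centre-fit error, because the felt stop and the mark's own direction agree with the pointer.
- **Other items:** the pot is where it was. Nothing touched the glue bottle or the brush, and both looked in place in the wrist pictures, but I did not measure them again. The robot was clear of everything at the end.

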